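# Clear the spray can out of the parts carrier, then lift the carrier and hold it level

## Robot

A 7-joint arm with a two-finger parallel gripper is mounted at the origin on a cart in front of the work surface, level with it; the furniture and walls round the work are solid. World frame = base frame: x ahead of the robot, y to its left, z up, the work surface at z = 0. Lengths are in mm, angles in rad, forces in N, time in s.
With the tool pointing down it reaches from about 400 to 875 mm from the base axis. Payload 4.4 kg.
Tool frame: the origin (TCP) lies on the centre line of the jaws, within the pads' length; the fingertips stand 25 mm ahead of it and the grasp point (between the pads) lies 6 mm ahead of it (ctrl.finger_overhang is the distance from the TCP to the fingertips, in mm); z points along the fingers, y is the line along which they close (so a half turn about z gives the same grasp; the last joint's range is limited). The gripper opens to 85 mm and grips with 20 to 120 N. Pads are 22 mm wide; open, the fingers measure 114 mm over their backs; the gripper's body (76 mm by 85 mm) begins 54 mm behind the grasp point. The pads swing forward as they close: fully open they stand 13 mm farther back than shut.
Start: joints at [-1.23, 0.628, 0.038, 1.517, -0.027, 0.996, -0.02], TCP at [257.166, 596.978, 256.313] pointing down, gripper open.
Joint ranges: [-3.06, 3.06], [-0.37, 2.12], [-1.25, 1.32], [0.18, 2.47], [-1.1, 4.24], [0.23, 1.98], [-2.94, 2.94]. Speed limits (rad/s): [2.57, 2.57, 3.14, 3.14, 3.14, 3.14, 3.14].

## Interface

Orientations are given as [roll, pitch, yaw] about the fixed x, y, z axes, in that order (R = Rz(yaw) Ry(pitch) Rx(roll)).
In Python, from cell import ctrl gives the robot as it stands. The module is installed in compiled form; this text tells all that it offers.
- The arm moves only by the tool play_rows, never from a script. Its argument "targets" is a list of rows, each a list of 5 numbers: the closure, from 0 (fully open) to 1 (shut), then the shift along the tool's x, y, z in cm, then the turn about the tool's z in degrees. In form: [[gripper, dx, dy, dz, spin], ...]. A call has 1 to 10 rows; each row is the pose to reach, as a shift and turn from the pose commanded when the call began, along the tool's axes at that moment; what a row does not reach only later rows make up. A row lasts 1/10 s, in which the tool goes at most 50 mm and 8.59 degrees, less where a joint would pass 70% of its speed; a pose out of reach is approached as far as the arm can. A call with a gripper value outside its range is refused whole. The fingers move at their own pace and stop on an object; the grip force is fixed at half the most. Time passes only in rows, so rows that repeat a pose let the fingers close. It gives the time, the measured TCP pose, the force, the opening and the grip force at its end, in the units of the state.
- ctrl.read_state(): the state, without advancing time (a new reading comes with each control period).
- ctrl.get_image(name): name is "scene" or "side" or "wrist"; returns (picture, depth): 420x560x3 uint8, red, green, blue; 420x560 float32, mm along the optical axis (not along the pixel's ray), 0 where there is no reading.
- ctrl.calibration(name): a dict with "vfov" (degrees; the focal length in pixels is half the picture's height over the tangent of half this angle, whatever the lens; pixels are square), "cx", "cy" (the principal point, pixels), "extrinsics" (4x4, takes a point from camera to world coordinates); the wrist camera has in their place "mount" (4x4, takes a point from camera to tool coordinates, whose origin is the TCP and whose axes are the flange's). Camera axes: x right, y down, z forward; pixel columns grow to the right and rows downward; lengths in mm; the calibration is good to about 2 mm. The wrist camera is an equidistant fisheye: a pixel r from the principal point sees the ray r / f radians off the axis. A picture is of the moment at which its call begins: read the wrist's pose just before it. calibration takes no time and is no camera call.
- ctrl.finish_job(): hands the job in; it is judged then, once.
Trained networks look in the newest picture that a camera, given by its name, has taken for a name from the list of things; names that differ only in an ending like _2 or _b are one class to them, and where a whole thing is asked for, a point or a joint stands for the part that bears it (a point fixed in the world has none). Each returns a list of dicts, best first, with "confidence" (0 to 1); they miss things now and then, are a little off and sometimes report something else, mostly with a low value. They report only what shows in the picture. A call takes as long as a camera call. They do not tell look-alikes from the thing itself.
- ctrl.search_frame(camera, name): "bbox" ([left, top, right, bottom] in pixels, round what is visible of it).
- ctrl.trace(camera, name): "pixels" (420x560 bool, what is visible of it) and "bbox" ([left, top, right, bottom] in pixels, round what is visible of it).
The state is a dict: "clock": time; "qpos": joint angles; "qd": joint speeds; "tau": joint torques, N m; "eef_pos": TCP position; "tool_rot": TCP orientation; "force": force on the tool from outside, world axes, zero at the start; "torque": the same for the moment, N m; "width": finger opening in mm; "gripper_force": force on a finger pad.
Only numpy, scipy, OpenCV 4.12 (cv2) and the standard library are available. Lean on these libraries where they do the work, as an engineer would, in place of code of your own. Each camera call takes 0.05 s, during which the arm holds its last target. There are 200 camera calls.

## Task

Someone has left the green spray can standing in the plywood parts carrier, in the way of its red handle: take the can out and stand it upright on the bench, clear of the carrier. Then take the carrier by its handle, lift it straight up until its underside is about 12 cm above the bench, and finish while still holding it there, level and still, with the aluminium block and the brass bush riding in it as they were; keep it level all the way up. Leave the tape measure, the masking tape and the orange coupler where they are.

Things in the scene. Friction and masses are not known exactly. Their poses are not given: they have to be found in the camera images.
- carrier: open plywood parts carrier, 166 (x) x 224 (y) mm, 0.40 kg, loose on the bench. Origin: centre of its underside, z up. Deck 8 mm thick, sides 28 mm high, end boards (y = +-109 mm) 100 mm high. 12 mm strips divide the deck into a middle bay (y -52 to +52 mm) and two end pockets under the handle, centred at (0, +-81 mm)
- handle (a point): middle of the red handle bar, 85 mm above the carrier's underside; axes as the carrier's. The bar runs along y from end board to end board, 14 mm thick (x), 20 mm tall, from 75 to 95 mm above the underside. The loaded carrier balances about 10 to 25 mm from here towards the block's end
- block: drilled aluminium block 60 x 40 x 38 mm high, about 0.2 to 0.36 kg, loose in one of the two end pockets of the carrier (which one varies). Origin: centre of its underside
- bush: flanged brass bush, flange 46 mm across and 5 mm thick, body 34 mm across, 30 mm high, 0.12 kg, standing flange down, loose in the other end pocket. Origin: centre of its underside
- can: green aerosol can, black cap, 63 mm across, 201 mm tall, 0.23 to 0.4 kg, standing loose on the deck (8 mm above the bench) in the middle bay, close to the handle on the robot's side. Straight body to about 155 mm, then a cap 58 mm across. Origin: centre of its underside, z up. The bench round x = 0.43, y = -0.37 m, right of the carrier, is free
- tape_measure: yellow tape measure 35 x 93 x 67 mm high, a bystander standing on the bench to the right. Origin: centre of its underside
- masking_tape: roll of masking tape lying flat, 98 mm across, 25 mm high, a bystander at the back left. Origin: centre of its underside
- coupler: orange plug coupler standing upright, 54 mm across, 104 mm tall, a bystander at the back right. Origin: centre of its underside
There are look-alikes about, which are no part of the job. Of the things like the bush, leave any that is turquoise; of the rest the smaller one is meant. Of the things that look like the can, the smaller one is meant.

How it is judged (in metres and radians):
On the way, in this order (a step that is already met when the one before it is completed fails the run):
1. the can stands upright on the bench, clear of the carrier and let go (height (world z) of can below 0.005 m and angle between can's own z axis and vertical below 0.1 rad and contact force between can and the fingers below 0.1 N and contact force between can and carrier below 0.1 N and horizontal distance between can and carrier above 0.1 m and linear speed of can below 0.03 m/s), for 0.2 s.
2. the carrier is lifted off the bench in the fingers, level (height (world z) of carrier above 0.09 m and angle between carrier's own z axis and vertical below 0.12 rad and contact force between carrier and the fingers above 2 N), for 0.3 s.
At the end, for the whole second after the job is handed in: Carrier held in the fingers, underside 90 to 200 mm up, within 220 mm of its start, tilt under 0.12 rad, still; block and bush standing on the deck in their pockets; can upright (0.1 rad) on the bench, let go, 100 mm or more from the carrier's middle, not touching it (all of step 1 and all of step 2 and height (world z) of carrier below 0.2 m and distance of carrier from where it was at the start of the episode below 0.22 m and linear speed of carrier below 0.03 m/s and angular speed of carrier below 0.15 rad/s and z of block in the frame of carrier between 0 and 0.015 m and horizontal distance between each of block, bush and carrier below 0.105 m and angle between the z axis of each of block, bush and the z axis of carrier, either way round below 0.12 rad and z of bush in the frame of carrier between 0 and 0.015 m); the arm keeps its last pose, push and grip.
It fails at once if the carrier is tipped more than 0.25 rad (angle between carrier's own z axis and vertical above 0.25 rad).
It fails at once if a bystander (tape measure, masking tape, coupler) is moved more than 30 mm (distance of any of tape_measure, masking_tape, coupler from where it was at the start of the episode above 0.03 m).
It also fails if it takes over 51 s, if anything falls off the work surface, if the arm or the gripper's body presses on something with over 40 N, if the wrist force passes 120 N, or if a joint passes its speed limit or range.

## Working session

There is one attempt and no reset: what is moved stays moved. The work goes in short steps, Python scripts to look and compute and a tool call to move; the robot and the scene stay as the last step left them, time stands still between calls to the robot, and variables do not carry over. Pictures are saved under pics/ and viewed, at most 10 in all, crops included, and the job is handed in when it is done.

Besides the shell and the picture viewer there is one more tool, called after "Emit:" as a command line: name --pt "numbers of a row" for each row, then --argument value for the rest. play_rows: Moves the arm, as the interface text tells. Its arguments: {"type":"object","properties":{"targets":{"type":"array"}},"required":["targets"]}

```bash
mkdir -p pics
cat > h.py <<'E'
import numpy as np, cv2
from cell import ctrl
from scipy.spatial.transform import Rotation as R
def cloud(name, d, T=None):
    c=ctrl.calibration(name); f=210/np.tan(np.radians(c['vfov'])/2)
    v,u=np.mgrid[0:420,0:560]; x=(u-c['cx']); y=(v-c['cy'])
    if name=='wrist':
        r=np.hypot(x,y)+1e-9; k=np.tan(np.minimum(r/f,1.5))/r; E=T@np.array(c['mount'])
    else: k=1/f; E=np.array(c['extrinsics'])
    P=np.stack([x*k*d,y*k*d,d],-1)
    return P@E[:3,:3].T+E[:3,3]
def tool(s):
    T=np.eye(4); T[:3,:3]=R.from_euler('xyz',s['tool_rot']).as_matrix(); T[:3,3]=s['eef_pos']; return T
E
python3 - <<'E'
from h import *
s=ctrl.read_state(); print(s); print(tool(s).round(2))
for n in ['scene','side']:
    p,d=ctrl.get_image(n); W=cloud(n,d)
    img=p[...,::-1].copy()
    np.savez(n,p=p,W=W,d=d)
    for t in ['carrier','handle','can','bush','block','tape_measure','coupler','masking_tape']:
        for r in ctrl.trace(n,t)[:4]:
            m=r['pixels']&(d>0); q=W[m]
            if len(q)<5: continue
            print(n,t,round(r['confidence'],2),np.int32(r['bbox']),'med',np.median(q,0).round(),'lo',np.percentile(q,3,0).round(),'hi',np.percentile(q,97,0).round())
    cv2.imwrite(f'pics/{n}.png',img)
E
```

```text
{'clock': 0.0, 'qpos': array([-1.22983152,  0.62936124,  0.03842314,  1.51836413, -0.02700123,
        0.99632258, -0.01997469]), 'qd': array([ 5.55146051e-05, -1.24927651e-03, -1.16878792e-03,  8.14258972e-04,
        2.20964486e-03, -5.25814650e-04,  1.55725574e-03]), 'tau': array([-2.24851469e-04, -5.63399184e+01,  1.22633860e+00, -1.93445295e+01,
        1.10831286e-02,  1.03092432e-02, -6.91281965e-07]), 'eef_pos': array([256.89742866, 596.44229498, 255.38016164]), 'tool_rot': array([-3.13965482e+00,  1.43589103e-05,  2.73486781e+00]), 'force': array([-0.29033672,  0.09266165, -0.45312523]), 'torque': array([-0.01466344, -0.0212783 ,  0.04508635]), 'gripper_force': 0.0, 'width': 85.26515004409346}
[[-9.2000e-01  4.0000e-01 -0.0000e+00  2.5690e+02]
 [ 4.0000e-01  9.2000e-01 -0.0000e+00  5.9644e+02]
 [-0.0000e+00 -0.0000e+00 -1.0000e+00  2.5538e+02]
 [ 0.0000e+00  0.0000e+00  0.0000e+00  1.0000e+00]]
scene carrier 0.88 [208 203 314 290] med [526.  85.  13.] lo [418. -51.   3.] hi [637. 184.  96.]
scene handle 0.96 [209 201 312 292] med [528.  86.  13.] lo [418. -47.   4.] hi [635.
[... 883 characters left out ...]
6. 185.  96.]
scene masking_tape 0.66 [142 283 185 323] med [646. 313.  22.] lo [597. 271.   1.] hi [688. 359.  27.]
side carrier 0.72 [213 229 278 297] med [560. 142.  16.] lo [487.  32.   3.] hi [644. 197.  93.]
side handle 0.87 [211 230 279 300] med [562. 142.  15.] lo [488.  33.   1.] hi [647. 196.  93.]
side can 0.83 [260 193 281 273] med [499. 120. 125.] lo [482. 101.  17.] hi [521. 124. 205.]
side bush 0.77 [235 306 263 346] med [475. 307.  23.] lo [452. 276.   1.] hi [504. 324.  41.]
side masking_tape 0.94 [151 291 199 330] med [641. 316.  17.] lo [598. 271.  -2.] hi [686. 360.  24.]
side masking_tape 0.45 [259 193 280 274] med [499. 120. 123.] lo [483. 100.  18.] hi [519. 124. 204.]
```

Run:
```python
from h import *
a=np.load('scene.npz'); p=a['p'][90:390,120:400,::-1]
b=np.load('side.npz')['p'][150:390,130:330,::-1]
cv2.imwrite('pics/a.png',np.hstack([cv2.resize(p,(450,482),interpolation=cv2.INTER_CUBIC),cv2.resize(b,(350,482))]))
W=a['W']; P=W.reshape(-1,3)
# handle red pixels
for n in ['scene','side']:
    z=np.load(n+'.npz'); hsv=cv2.cvtColor(z['p'],cv2.COLOR_RGB2HSV)
    W=z['W']; m=((hsv[...,0]<8)|(hsv[...,0]>172))&(hsv[...,1]>150)&(W[...,2]>70)&(W[...,2]<105)
    q=W[m]; q=q[(q[:,0]>400)&(q[:,0]<660)&(q[:,1]>-60)&(q[:,1]<210)]
    if len(q)>5:
        l=cv2.fitLine(q[:,:2].astype(np.float32),cv2.DIST_HUBER,0,.01,.01).ravel(); print(n,len(q),'handle',l,np.degrees(np.arctan2(l[1],l[0])),q.min(0),q.max(0),q.mean(0))
        top=q[q[:,2]>91]; print(top.mean(0) if len(top) else 0)
    # can cap
    Q=W.reshape(-1,3); Q=Q[(abs(Q[:,0]-495)<60)&(abs(Q[:,1]-105)<60)]
    t=Q[Q[:,2]>202]; print('can top',len(t),t.mean(0),t.min(0),t.max(0))
    s=Q[(Q[:,2]>110)&(Q[:,2]<155)]
    from scipy.optimize import least_squares
    print('can axis',least_squares(lambda c:np.hypot(*(s[:,:2]-c).T)-31.5,[495,100],loss='soft_l1').x, len(s))
```

```text
scene 77 handle [  0.55607      0.83113545 531.97955     77.04799   ] 56.215553 [479.13883828  -4.34303289  90.93367939] [581.78308684 153.11695217  97.80426114] [530.75488821  74.67287952  94.57254445]
[530.30389975  73.99007438  94.62042425]
can top 330 [495.01806764  95.21258235 206.01974861] [472.94343855  70.54661854 202.00436892] [518.75465983 117.79433484 210.57952908]
can axis [496.23419752  92.28859123] 239
side 109 handle [5.36591589e-01 8.43842089e-01 5.60612671e+02 1.17660995e+02] 57.548084 [535.75371928  75.65981707  89.6012415 ] [585.24606725 152.83262821  95.68421294] [559.95800361 116.19136938  92.51286595]
[560.69297981 117.33553584  92.71616166]
can top 65 [505.74383539  99.23408742 204.43374841] [490.46478901  76.69985681 202.08710693] [516.85436212 113.24748567 208.27373999]
can axis [496.59657661  91.09000146] 270
```

View pics/a.png

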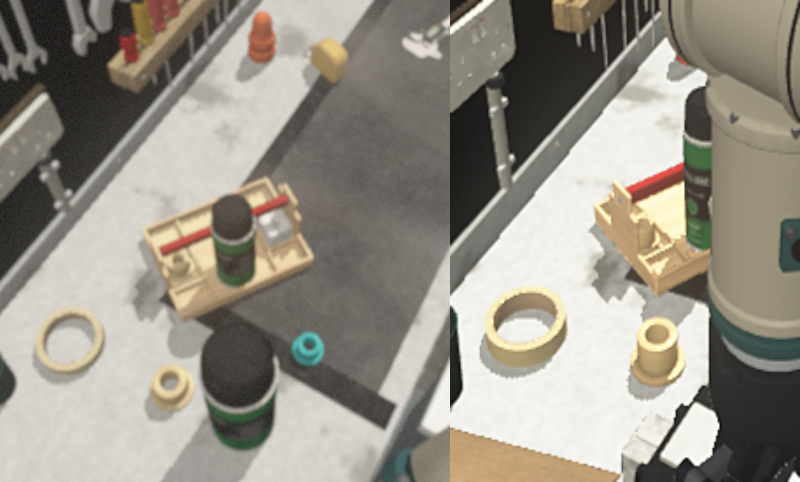

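The picture shows:
- The small green can is in the carrier, at about (233,240) in the view.
- The block is at (277,225), the front-right end.
- The small brass bush is at (178,265), the back-left end.
- The look-alikes are the large can (240,385), the large bush (172,387) and the turquoise one (308,348).

I'll move up and around the large can, turning the tool so it closes across the handle.

Emit:
play_rows --pt "0 0 0 -4.5 0" --pt "0 -1 0 -9 8" --pt "0 -5 -0.5 -10 16" --pt "0 -10 -1 -10 24" --pt "0 -15 -2 -10 32" --pt "0 -20 -2.5 -10 40" --pt "0 -25 -3 -10 48" --pt "0 -28 -5 -10 56" --pt "0 -29.5 -9.5 -10 64" --pt "0 -31 -14 -10 72"

```text
clock: 1.9
eef_pos: [487.0, 343.8, 355.7]
tool_rot: [3.142, 0.001, 1.472]
force: [-0.0, -0.1, 1.0]
width: 85.1
gripper_force: 0.0
```

```bash
cat > go.py <<'E'
import sys
from h import *
s=ctrl.read_state(); T=tool(s)
t=np.array([float(v) for v in sys.argv[1:4]])
yaw=np.degrees(np.arctan2(T[1,0],T[0,0]))
print(s['clock'],s['eef_pos'].round(1),'yaw',yaw.round(1),'shift cm',(T[:3,:3].T@(t-T[:3,3])/10).round(2),'spin',((yaw-float(sys.argv[4])+180)%360-180).round(1) if len(sys.argv)>4 else '', s['qpos'].round(2),s['width'])
E
python3 go.py 496 92 320 57
```

```text
1.9 [487.  343.8 355.7] yaw 84.3 shift cm [-24.97   3.38   3.58] spin 27.3 [-0.92  0.48  0.4   1.54 -0.2   1.16 -0.57] 85.11614709291696
```

Emit:
play_rows --pt "0 -5 0.5 0 7" --pt "0 -10 1 1 14" --pt "0 -15 2 2 21" --pt "0 -20 3 3 27" --pt "0 -25 3.4 3.6 27" --pt "0 -25 3.4 3.6 27" --pt "0 -25 3.4 3.6 27" --pt "0 -25 3.4 3.6 27"

```text
clock: 2.7
eef_pos: [497.4, 95.1, 320.4]
tool_rot: [-3.141, -0.001, 1.008]
force: [-0.2, 1.1, -0.5]
width: 85.5
gripper_force: 0.0
```

```bash
cat > look.py <<'E'
import sys
from h import *
from scipy.optimize import least_squares
s=ctrl.read_state(); p,d=ctrl.get_image('wrist'); W=cloud('wrist',d,tool(s))
cv2.imwrite(sys.argv[1],p[...,::-1])
np.savez('wrist',p=p,W=W,d=d)
hsv=cv2.cvtColor(p,cv2.COLOR_RGB2HSV)
m=((hsv[...,0]<8)|(hsv[...,0]>172))&(hsv[...,1]>130)&(W[...,2]>86)&(W[...,2]<105)&(d>0)
q=W[m]; q=q[(q[:,0]>400)&(q[:,0]<660)&(q[:,1]>-60)&(q[:,1]<210)]
if len(q)>5:
    l=cv2.fitLine(q[:,:2].astype(np.float32),cv2.DIST_HUBER,0,.01,.01).ravel(); print('handle',len(q),l,np.degrees(np.arctan2(l[1],l[0])))
    t=(q[:,:2]-l[2:])@l[:2]; print('ends',l[2:]+t.min()*l[:2],l[2:]+t.max()*l[:2],'z',np.median(q[:,2]))
for t in ['can','block','bush']:
    for r in ctrl.trace('wrist',t)[:3]:
        mm=r['pixels']&(d>0); Q=W[mm]
        if len(Q)<9: continue
        top=Q[Q[:,2]>np.percentile(Q[:,2],98)-8]
        print(t,round(r['confidence'],2),'top',cv2.minEnclosingCircle(top[:,:2].astype(np.float32)),np.median(top[:,2]))
E
python3 look.py pics/w1.png; python3 go.py 496 92 175 57
```

```text
handle 1831 [  0.54810196   0.83641154 534.9092      73.57746   ] 56.763103
ends [472.58464929 -21.53067526] [587.29732635 153.52253218] z 94.20399092197914
can 0.74 top ((384.7391357421875, 269.9686584472656), 34.35181427001953) 279.64599507878035
can 0.71 top ((498.84637451171875, 92.17911529541016), 25.12444305419922) 205.79456737873917
block 0.57 top ((485.011962890625, -1.3334715366363525), 34.13522720336914) 45.4505666750274
bush 0.69 top ((480.3424377441406, 293.17193603515625), 24.142026901245117) 41.38213869626236
bush 0.64 top ((568.61328125, 137.5150909423828), 15.818577766418457) 85.1588354420571
bush 0.62 top ((339.41473388671875, 144.58685302734375), 17.705612182617188) 29.276115877497887
2.9 [497.2  95.3 320.3] yaw 57.9 shift cm [-0.35  0.08 14.53] spin 0.9 [-0.64  0.39  0.56  1.84 -0.25  0.98 -0.54] 85.90769341612335
```

View pics/w1.png

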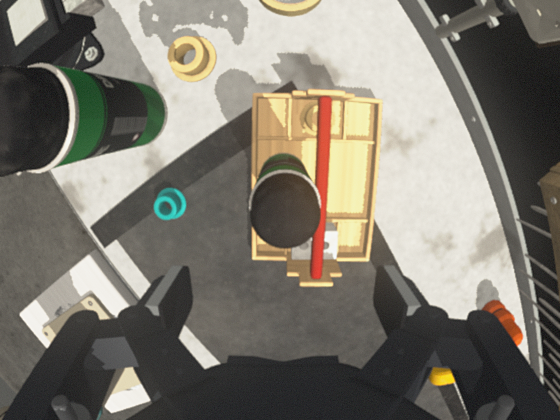

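The can's cap is under the gripper at about (285,212), beside the red bar (320,190). The block (318,242) and bush (312,118) sit in their pockets. I'll descend straight down and close.

Emit:
play_rows --pt "0 -0.3 0 4 1" --pt "0 -0.3 0 8 1" --pt "0 -0.3 0 11 1" --pt "0 -0.3 0 13 1" --pt "0 -0.3 0 14.5 1" --pt "0 -0.3 0 15.3 1" --pt "0 -0.3 0 15.3 1" --pt "0 -0.3 0 15.3 1"

```text
clock: 3.7
eef_pos: [496.0, 91.5, 167.8]
tool_rot: [3.141, -0.001, 0.99]
force: [-0.5, -0.4, -0.6]
width: 85.4
gripper_force: 0.0
```

Emit:
play_rows --pt "1 0 0 0 0" --pt "1 0 0 0 0" --pt "1 0 0 0 0" --pt "1 0 0 0 0" --pt "1 0 0 0 0" --pt "1 0 0 0 0" --pt "1 0 0 0 0" --pt "1 0 0 0 0" --pt "1 0 0 0 0" --pt "1 0 0 0 0"

```text
clock: 4.7
eef_pos: [496.4, 91.5, 168.7]
tool_rot: [3.14, -0.002, 0.989]
force: [-0.7, 1.1, 6.4]
width: 61.0
gripper_force: 64.1
```

Emit:
play_rows --pt "1 0 0 -0.5 0" --pt "1 0 0 -1 0" --pt "1 0 0 -2 0" --pt "1 0 0 -3.5 0" --pt "1 0 0 -5 0" --pt "1 0 0 -7 0" --pt "1 0 0 -9 0" --pt "1 0 0 -11 0" --pt "1 0 0 -12.5 0" --pt "1 0 0 -13 0"

```text
clock: 5.7
eef_pos: [496.2, 91.0, 299.2]
tool_rot: [3.14, -0.002, 0.989]
force: [0.0, -0.7, -3.9]
width: 60.1
gripper_force: 65.8
```

```bash
python3 go.py 430 -370 300; python3 look.py pics/w2.png
python3 - <<'E'
from h import *
out=[]
for n in ['scene','side']:
    p,d=ctrl.get_image(n); out.append(p[60:340,120:440,::-1])
    W=cloud(n,d).reshape(-1,3); Q=W[(np.hypot(W[:,0]-496,W[:,1]-92)<45)&(W[:,2]>105)]
    print(n,np.percentile(Q[:,2],[0,1,5]))
    for lo,hi in [(140,180),(200,250)]:
        s=Q[(Q[:,2]>lo)&(Q[:,2]<hi)]
        from scipy.optimize import least_squares
        if len(s)>20: print(lo,least_squares(lambda c:np.hypot(*(s[:,:2]-c).T)-31.5,[495,92],loss='soft_l1').x)
cv2.imwrite('pics/b.png',cv2.resize(np.hstack(out),(800,350)))
E
```

```text
5.7 [496.2  91.  299.2] yaw 56.7 shift cm [-42.16  19.79  -0.14] spin  [-0.63  0.41  0.56  1.87 -0.27  0.93 -0.53] 60.11260106008748
handle 1371 [5.4004872e-01 8.4163380e-01 5.5619958e+02 1.0610156e+02] 57.31304
ends [519.93990952  49.59301565] [586.75767975 153.72453513] z 94.28011032069992
can 0.94 top ((393.55255126953125, 261.9819030761719), 32.22328186035156) 264.96519554956626
can 0.59 top ((499.5801696777344, 94.97509765625), 24.66033935546875) 335.6866622039752
block 0.37 top ((528.829345703125, 92.1875), 0.7541980743408203) 271.00018722316776
bush 0.9 top ((339.5763244628906, 144.80836486816406), 17.55588722229004) 29.138237242668282
bush 0.78 top ((480.5684509277344, 293.22991943359375), 24.249570846557617) 41.293399716575806
bush 0.57 top ((575.1410522460938, 133.29837036132812), 17.168848037719727) 37.356226396652744
scene [134.63585633 147.56352354 194.51030192]
140 [493.62504599  92.07418918]
200 [494.33197898  92.41051064]
side [132.37647895 145.12756399 178.46839645]
140 [494.14332852  90.55444175]
200 [494.91194552  90.94208495]
```

View pics/b.png

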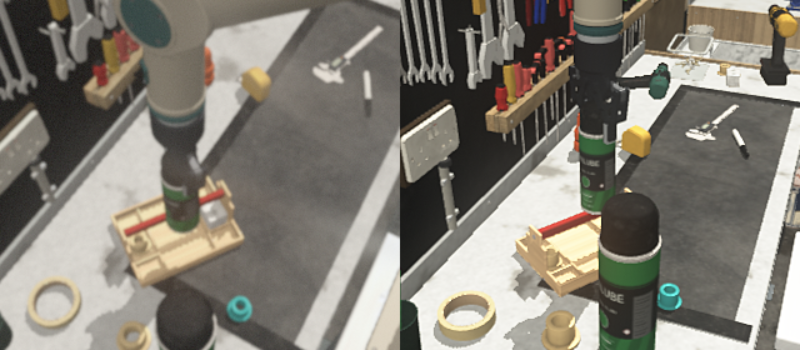

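The can hangs upright in the gripper, with its bottom about 137 mm up, and the carrier hasn't moved. I'll carry the can to the free spot on the right.

Emit:
play_rows --pt "1 -0.9 0.4 0 0" --pt "1 -2.7 1.3 0 0" --pt "1 -5.4 2.5 0 0" --pt "1 -8.6 4 0 0" --pt "1 -11.8 5.5 0 0" --pt "1 -15 7 0 0" --pt "1 -18.2 8.5 0 0" --pt "1 -21.4 10 0 0" --pt "1 -24.6 11.5 0 0" --pt "1 -27.8 13 0 0"

```text
clock: 7.0
eef_pos: [450.4, -214.6, 297.0]
tool_rot: [-3.141, 0.001, 0.989]
force: [1.1, 0.3, -3.3]
width: 60.6
gripper_force: 65.8
```

Emit:
play_rows --pt "1 -3.2 1.5 0 0" --pt "1 -6.4 3 0 0" --pt "1 -9.4 4.5 0 0" --pt "1 -12 5.7 0 0" --pt "1 -13.6 6.4 0 0" --pt "1 -14.3 6.8 0 0" --pt "1 -14.3 6.8 0 0" --pt "1 -14.3 6.8 0 0"

```text
clock: 7.8
eef_pos: [430.0, -368.3, 296.8]
tool_rot: [-3.14, -0.001, 0.99]
force: [0.0, 1.5, -3.8]
width: 60.7
gripper_force: 65.8
```

```bash
python3 go.py 430 -370 160 57;  python3 - <<'E'
from h import *
out=[]
for n in ['scene','side']:
    p,d=ctrl.get_image(n); out.append(p[:280,200:520,::-1])
    W=cloud(n,d).reshape(-1,3); Q=W[(np.hypot(W[:,0]-430,W[:,1]+370)<45)&(W[:,2]>60)]
    print(n,len(Q),np.percentile(Q[:,2],[0,1,2,5]))
    from scipy.optimize import least_squares
    for lo,hi in [(140,180),(200,240)]:
        s=Q[(Q[:,2]>lo)&(Q[:,2]<hi)]
        if len(s)>20: print(lo,least_squares(lambda c:np.hypot(*(s[:,:2]-c).T)-31.5,[430,-370],loss='soft_l1').x)
cv2.imwrite('pics/c.png',cv2.resize(np.hstack(out),(800,350)))
E
```

```text
7.8 [ 430.  -368.3  296.8] yaw 56.7 shift cm [-0.16  0.11 13.68] spin -0.3 [ 0.29  0.52  0.57  1.71 -0.32  1.01  0.4 ] 60.689906648545815
scene 3653 [133.79240265 141.7932533  147.5831999  164.94073901]
140 [ 428.68922894 -367.05733411]
200 [ 429.15147563 -366.60060523]
side 3821 [132.53176768 139.4970263  144.54072835 161.36604482]
140 [ 429.54640537 -368.37592839]
200 [ 430.36632954 -368.07612109]
```

View pics/c.png

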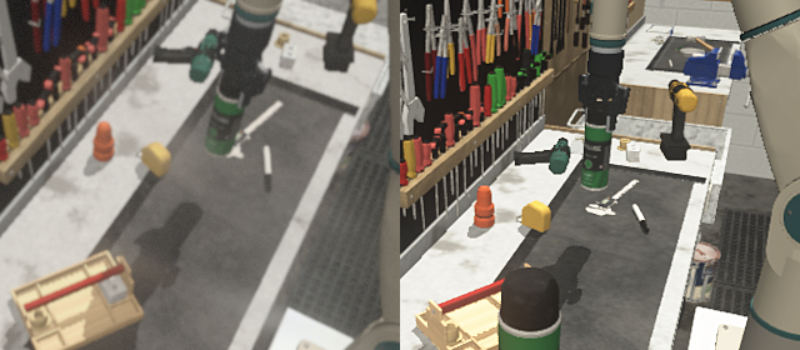

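The can is upright over a clear spot at about (222,130) in the view. I'll lower it and watch the force.

Emit:
play_rows --pt "1 0 0 1.5 0" --pt "1 0 0 4 0" --pt "1 0 0 6.5 0" --pt "1 0 0 9 0" --pt "1 0 0 11 0" --pt "1 0 0 12 0" --pt "1 0 0 12.6 0" --pt "1 0 0 12.8 0" --pt "1 0 0 12.8 0"

```text
clock: 8.8
eef_pos: [430.3, -369.6, 169.9]
tool_rot: [3.141, 0.0, 0.99]
force: [-0.1, 0.1, -4.0]
width: 60.5
gripper_force: 66.1
```

Emit:
play_rows --pt "1 0 0 0.2 0" --pt "1 0 0 0.4 0" --pt "1 0 0 0.4 0"

```text
clock: 9.1
eef_pos: [429.9, -369.4, 165.4]
tool_rot: [3.141, -0.0, 0.989]
force: [0.6, -0.7, -3.2]
width: 60.5
gripper_force: 66.1
```

Emit:
play_rows --pt "1 0 0 0.2 0" --pt "1 0 0 0.3 0" --pt "1 0 0 0.3 0"

```text
clock: 9.4
eef_pos: [429.8, -369.3, 162.1]
tool_rot: [-3.141, -0.0, 0.989]
force: [-0.0, 0.1, -4.3]
width: 60.4
gripper_force: 66.1
```

Emit:
play_rows --pt "1 0 0 0.15 0" --pt "1 0 0 0.15 0"

```text
clock: 9.6
eef_pos: [430.0, -369.5, 160.8]
tool_rot: [3.141, -0.0, 0.989]
force: [-0.3, -0.2, -4.1]
width: 60.4
gripper_force: 66.2
```

Emit:
play_rows --pt "1 0 0 0.15 0" --pt "1 0 0 0.15 0"

```text
clock: 9.8
eef_pos: [430.0, -369.7, 160.8]
tool_rot: [3.141, -0.001, 0.989]
force: [-0.0, 2.0, 9.2]
width: 60.5
gripper_force: 67.5
```

Emit:
play_rows --pt "1 0 0 0.15 0" --pt "1 0 0 0.15 0"

```text
clock: 10.0
eef_pos: [430.1, -369.8, 160.7]
tool_rot: [3.14, -0.001, 0.989]
force: [-2.6, 3.2, 20.6]
width: 60.6
gripper_force: 68.8
```

The can has touched down, so I'll release it and rise straight up.

Emit:
play_rows --pt "1 0 0 -0.2 0" --pt "0 0 0 -0.2 0" --pt "0 0 0 -0.2 0" --pt "0 0 0 -0.2 0" --pt "0 0 0 -0.2 0" --pt "0 0 0 -0.2 0" --pt "0 0 0 -0.2 0" --pt "0 0 0 -0.2 0" --pt "0 0 0 -0.2 0"

```text
clock: 10.9
eef_pos: [429.9, -369.4, 159.7]
tool_rot: [-3.141, 0.0, 0.989]
force: [0.6, -0.2, -0.2]
width: 85.5
gripper_force: 0.0
```

Emit:
play_rows --pt "0 0 0 -0.5 0" --pt "0 0 0 -1.5 0" --pt "0 0 0 -3 0" --pt "0 0 0 -6 0" --pt "0 0 0 -10 0" --pt "0 0 0 -13 0" --pt "0 0 0 -15 0" --pt "0 0 0 -15 0" --pt "0 0 0 -15 0"

```text
clock: 11.8
eef_pos: [429.8, -369.3, 310.3]
tool_rot: [3.141, -0.0, 0.99]
force: [0.2, -0.6, -0.3]
width: 85.6
gripper_force: 0.0
```

```bash
python3 go.py 530 70 300 57;  python3 - <<'E'
from h import *
from scipy.optimize import least_squares
for n in ['scene','side']:
    p,d=ctrl.get_image(n)
    W=cloud(n,d).reshape(-1,3); Q=W[(np.hypot(W[:,0]-430,W[:,1]+370)<45)&(W[:,2]<215)]
    print(n,np.percentile(Q[:,2],[99]))
    for lo,hi in [(20,60),(110,150)]:
        s=Q[(Q[:,2]>lo)&(Q[:,2]<hi)]
        if len(s)>20: print(lo,least_squares(lambda c:np.hypot(*(s[:,:2]-c).T)-31.5,[430,-370],loss='soft_l1').x)
E
```

```text
11.8 [ 429.8 -369.3  310.3] yaw 56.7 shift cm [ 42.22 -15.75   1.03] spin -0.3 [ 0.28  0.5   0.59  1.7  -0.32  1.04  0.39] 85.6094361657881
scene [201.17799988]
20 [ 429.02906108 -368.89337082]
110 [ 429.90638667 -368.43203922]
side [197.46049976]
20 [ 429.65880058 -369.95472587]
110 [ 431.1521505  -369.86660591]
```

The can is standing upright and let go. Next is the hover over the handle, about 17 mm from its middle towards the block.

Emit:
play_rows --pt "0 4 -1.5 0 0" --pt "0 8.5 -3.3 0 0" --pt "0 13 -5 0 0" --pt "0 17.5 -6.7 0 0" --pt "0 22 -8.5 0 0" --pt "0 26.5 -10.2 1 0" --pt "0 31 -12 2.5 0" --pt "0 35.5 -13.7 4 0" --pt "0 40.2 -15.5 5 0" --pt "0 40.2 -15.5 5 0"

```text
clock: 12.9
eef_pos: [520.4, 60.0, 256.7]
tool_rot: [-3.136, 0.0, 1.001]
force: [0.6, 0.3, 0.8]
width: 85.3
gripper_force: 0.0
```

Emit:
play_rows --pt "0 0 0 0 0" --pt "0 0 0 0 0"

```text
clock: 13.1
eef_pos: [520.6, 50.1, 259.4]
tool_rot: [-3.141, 0.002, 0.988]
force: [-0.7, 0.2, -0.0]
width: 85.6
gripper_force: 0.0
```

```bash
python3 look.py pics/w3.png; python3 go.py 520.7 51.8 91 57
```

```text
handle 3089 [  0.5547895   0.8319908 533.5046     71.29766  ] 56.303783
ends [471.94848439 -21.01501535] [588.36544921 153.56983901] z 94.23988128722601
can 0.71 top ((397.064208984375, 260.34332275390625), 34.41399002075195) 190.6449432714308
block 0.61 top ((528.6156005859375, 66.48429870605469), 113.36382293701172) 94.28539916898461
block 0.56 top ((485.6230163574219, -1.7052150964736938), 34.750484466552734) 45.55203772253299
bush 0.64 top ((575.2122192382812, 132.6673126220703), 17.112056732177734) 37.459796604554015
bush 0.64 top ((480.5234069824219, 293.30059814453125), 24.30255699157715) 41.21956494402741
bush 0.64 top ((339.7291259765625, 144.58303833007812), 17.366518020629883) 29.186040241736634
13.3 [521.   50.  260.1] yaw 56.5 shift cm [ 0.13 -0.13 16.91] spin -0.5 [-0.52  0.49  0.55  1.87 -0.33  0.86 -0.39] 85.3052919881122
```

View pics/w3.png

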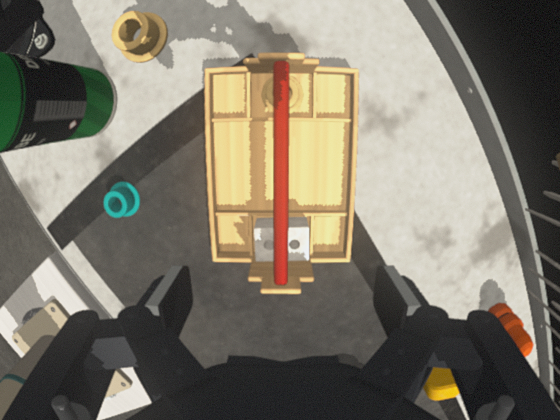

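The red bar runs vertically at column 280, the block is at (280,240) and the bush at (281,90), and both pockets look as before. I'll descend and grip.

Emit:
play_rows --pt "0 0.1 -0.1 4 0" --pt "0 0.1 -0.1 8 0" --pt "0 0.1 -0.1 11.5 0" --pt "0 0.1 -0.1 14 0" --pt "0 0.1 -0.1 16 0" --pt "0 0.1 -0.1 16.9 0" --pt "0 0.1 -0.1 16.9 0" --pt "0 0.1 -0.1 16.9 0"

```text
clock: 14.1
eef_pos: [521.4, 52.6, 91.6]
tool_rot: [3.141, -0.001, 0.989]
force: [-0.5, 0.7, 0.1]
width: 85.8
gripper_force: 0.0
```

Emit:
play_rows --pt "1 0 0 0 0" --pt "1 0 0 0 0" --pt "1 0 0 0 0" --pt "1 0 0 0 0" --pt "1 0 0 0 0" --pt "1 0 0 0 0" --pt "1 0 0 0 0" --pt "1 0 0 0 0" --pt "1 0 0 0 0" --pt "1 0 0 0 0"

```text
clock: 15.1
eef_pos: [520.7, 53.3, 91.1]
tool_rot: [-3.141, -0.0, 0.989]
force: [-2.3, 0.8, 5.4]
width: 12.6
gripper_force: 60.1
```

Emit:
play_rows --pt "1 0 0 0 0" --pt "1 0 0 0 0" --pt "1 0 0 0 0" --pt "1 0 0 0 0" --pt "1 0 0 0 0"

```text
clock: 15.6
eef_pos: [520.7, 53.3, 91.1]
tool_rot: [-3.141, -0.0, 0.989]
force: [-0.9, 0.3, 4.8]
width: 13.0
gripper_force: 60.1
```

Emit:
play_rows --pt "1 0 0 -0.2 0" --pt "1 0 0 -0.5 0" --pt "1 0 0 -0.8 0" --pt "1 0 0 -1.2 0" --pt "1 0 0 -1.6 0" --pt "1 0 0 -2 0" --pt "1 0 0 -2 0" --pt "1 0 0 -2 0"

```text
clock: 16.4
eef_pos: [520.9, 53.1, 111.0]
tool_rot: [3.141, -0.0, 0.99]
force: [0.5, -0.0, -7.8]
width: 13.1
gripper_force: 58.5
```

```bash
cat > tilt.py <<'E'
from h import *
import sys
s=ctrl.read_state(); p,d=ctrl.get_image('wrist'); W=cloud('wrist',d,tool(s))
if len(sys.argv)>1: cv2.imwrite(sys.argv[1],p[...,::-1])
hsv=cv2.cvtColor(p,cv2.COLOR_RGB2HSV)
z0=s['eef_pos'][2]-91+94
m=((hsv[...,0]<8)|(hsv[...,0]>172))&(hsv[...,1]>130)&(abs(W[...,2]-z0)<35)&(d>0)
q=W[m]; t=(q[:,:2]-[530,66])@[.55,.835]; ok=(abs(t)<110)&(abs((q[:,:2]-[530,66])@[.835,-.55])<12)
q,t=q[ok],t[ok]
print('n',len(t),'bar z at centre, slope rad',np.polyfit(t,q[:,2],1)[::-1],'t range',t.min(),t.max(),s['torque'].round(2),s['force'].round(1),s['eef_pos'].round(1))
E
python3 tilt.py
```

```text
n 12299 bar z at centre, slope rad [ 1.13963075e+02 -7.02569914e-04] t range -48.89095914421308 101.64884482234625 [ 0.02  0.02 -0.  ] [ 0.5 -0.  -7.8] [520.9  53.1 111. ]
```

Level, with the force at about 7.8 N and essentially no moment, so the carrier is balanced. I'll continue up to 120 mm.

Emit:
play_rows --pt "1 0 0 -0.5 0" --pt "1 0 0 -1.3 0" --pt "1 0 0 -2.4 0" --pt "1 0 0 -3.6 0" --pt "1 0 0 -4.8 0" --pt "1 0 0 -6 0" --pt "1 0 0 -7.2 0" --pt "1 0 0 -8.4 0" --pt "1 0 0 -9.4 0" --pt "1 0 0 -10 0"

```text
clock: 17.45
eef_pos: [521.1, 53.0, 211.9]
tool_rot: [3.141, -0.001, 0.989]
force: [0.1, 0.1, -7.6]
width: 13.1
gripper_force: 58.8
```

Emit:
play_rows --pt "1 0 0 0 0" --pt "1 0 0 0 0" --pt "1 0 0 0 0" --pt "1 0 0 0 0" --pt "1 0 0 0 0" --pt "1 0 0 0 0" --pt "1 0 0 0 0" --pt "1 0 0 0 0"

```text
clock: 18.25
eef_pos: [520.8, 53.0, 210.8]
tool_rot: [-3.142, 0.0, 0.989]
force: [0.4, -0.1, -7.9]
width: 12.7
gripper_force: 58.8
```

```bash
python3 tilt.py
python3 - <<'E'
from h import *
o=[ctrl.get_image(n)[0][60:340,150:470,::-1] for n in ['scene','side']]
cv2.imwrite('pics/d.png',cv2.resize(np.hstack(o),(800,350)))
E
```

```text
n 12208 bar z at centre, slope rad [ 2.13770730e+02 -9.56296645e-04] t range -48.68155969174869 101.64381015439523 [ 0.01  0.05 -0.03] [ 0.4 -0.1 -7.9] [520.8  53.  210.8]
```

View pics/d.png

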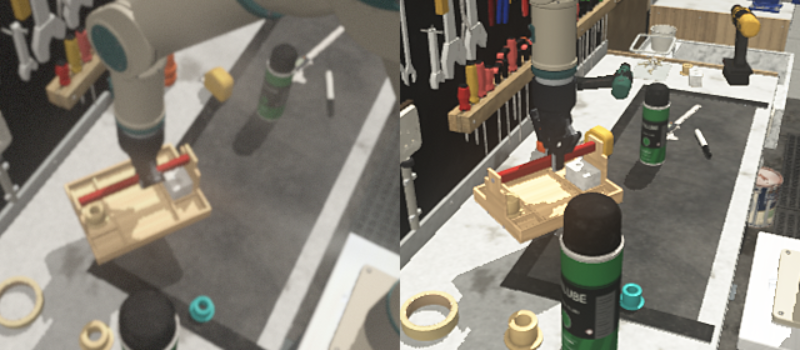

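The carrier is held level about 120 mm up, with the block (178,183) and bush (95,210) in their pockets and the can upright on the bench (278,85). I'm handing the job in.

```bash
python3 -c "
from cell import ctrl
print(ctrl.finish_job())"
```

```text
the job is handed in; nothing more can be done
None
```

The job is handed in, with no verdict returned: the can stands upright at about (430, -370) mm, let go, and the carrier is held level and still about 120 mm up with the block and bush in their pockets.

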